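# Tip the gauge case over and dock it against the stop

## Robot

A 6-joint arm with a two-finger parallel gripper is mounted at the origin on a cart in front of the work surface, level with it; the furniture and walls round the work are solid. World frame = base frame: x ahead of the robot, y to its left, z up, the work surface at z = 0. Lengths are in mm, angles in rad, forces in N, time in s.
With the tool pointing down it reaches from about 350 to 875 mm from the base axis. Payload 4.2 kg.
Tool frame: the origin (TCP) lies midway between the tips of the shut fingers; the grasp point (between the pads) lies 19 mm behind it; z points along the fingers, y is the line along which they close (so a half turn about z gives the same grasp; the last joint's range is limited). The gripper opens to 85 mm and grips with 20 to 120 N. Pads are 22 mm wide; open, the fingers measure 114 mm over their backs; the gripper's body (76 mm by 85 mm) begins 54 mm behind the grasp point. The pads swing forward as they close: fully open they stand 13 mm farther back than shut.
Start: joints at [-0.977, 0.385, 0.008, 0, -1.194, -0.259], TCP at [205.377, -590.271, 231.312] pointing down, gripper open.
Joint ranges: [-3.14, 3.14], [-1.21, 2.06], [-1.07, 1.41], [-3.16, 2.05], [-2.99, -0.16], [-3.1, 3.1]. Speed limits (rad/s): [2.79, 2.79, 3.14, 3.14, 3.14, 3.14].

## Interface

Orientations are given as [roll, pitch, yaw] about the fixed x, y, z axes, in that order (R = Rz(yaw) Ry(pitch) Rx(roll)).
In Python, from rig import readout, optics, order gives the robot as it stands.
- The arm moves only by the tool arm_command, never from a script. Its argument "motion" is a list of rows, each an object with "gripper": the finger opening in m, from 0 to 0.0854; "delta_pos": the shift along the tool's x, y, z in m, a list of three; "dr": the turn, a rotation vector about the tool's x, y, z in degrees, a list of three. A call has 1 to 8 rows; each row is the pose to reach, as a shift and turn from the pose commanded when the call began, along the tool's axes at that moment; what a row does not reach only later rows make up. A row lasts 1/10 s, in which the tool goes at most 50 mm and 8.59 degrees, less where a joint would pass 70% of its speed; a pose out of reach is approached as far as the arm can. A call with a gripper value outside its range is refused whole. The fingers move at their own pace and stop on an object; "newtons" is the grip in N (left out, the last holds). Time passes only in rows, so rows that repeat a pose let the fingers close. It gives the time, the measured TCP pose, the force, the opening and the grip force at its end, in the units of the state.
- readout.read_state(): the state, without advancing time (a new reading comes with each control period).
- optics.camera(name): name is "side" or "top"; returns (picture, depth): 384x512x3 uint8, red, green, blue; 384x512 float32, mm along the optical axis (not along the pixel's ray), 0 where there is no reading.
- optics.camera_params(name): a dict with "intrinsics" (3x3 intrinsics, pixels), "world_to_cam" (4x4, takes a point from world to camera coordinates). Camera axes: x right, y up, looking along -z (the intrinsics and any distortion apply to the point x, -y, -z); pixel columns grow to the right and rows downward; lengths in mm; the calibration is good to about 2 mm. A picture is of the moment at which its call begins. camera_params takes no time and is no camera call.
- order.sign_off(): hands the job in; it is judged then, once.
The state is a dict: "time": time; "qpos": joint angles; "dq": joint speeds; "effort": joint torques, N m; "tool_pos": TCP position; "tool_rot": TCP orientation; "force": force on the tool from outside, world axes, zero at the start; "wrist_torque": the same for the moment, N m; "width": opening from 0.0 (shut) to 1.0 (fully open); "grasp_force": force on a finger pad.
Only numpy, scipy, OpenCV 4.12 (cv2) and the standard library are available. Lean on these libraries where they do the work, as an engineer would, in place of code of your own. Each camera call takes 0.05 s, during which the arm holds its last target. There are 200 camera calls.

## Task

The blue gauge case has been left standing on end on its wooden docking board. Push it over, high on its lid side, so that it comes down on its base with the lid up, inside the marked rectangle; then push it along the board until its whole end is flush against the metal stop bar, still inside the lines. Do not pick the case up, and leave the other things round the board where they stand.

Things in the scene. Friction and masses are not known exactly. Their poses are not given: they have to be found in the camera images.
- case: Loose blue gauge case, lid fixed shut, 0.27 to 0.45 kg: 56 mm (own x, -26 to 30; latch and hinge 3 mm more) by 128 (own y, -64 to 64) by 45 (own z, base 0, lid 45). Origin: on the base, mid-length. At the start it stands on its -y end: own y up, base facing the stop and lid away from it, within 5 degrees. Tipped past 20 degrees it falls, to lie with own z up, own y to the stop.
- lead_a (a point): Corner of the case's underside at own (30, 64, 0) mm: the upper end at the start, the end that meets the stop once the case lies down.
- lead_b (a point): The other corner of the underside at that end, own (-26, 64, 0) mm.
- heel_a (a point): Corner of the underside at own (30, -64, 0) mm: one end of the edge on which the case tips when pushed high on the lid face; it stays down on the board. Pushed low, near its foot, the standing case slides instead of tipping.
- heel_b (a point): The other end of that tipping edge, own (-26, -64, 0) mm.
- board: Fixed beech board 310 mm (own x, -160 to 150) by 134 by 8 mm thick on the worktop. Origin under it, own z up, own x towards the stop (roughly to the robot's left). Marked on its top (z = 8 mm) by flush dark lines: a rectangle, inside x -80 to 120 (the stop), y -55 to 55 mm. The case stands at the other end, base face at x = -65 to -40 mm, within 10 mm of the middle line.
- zone (a point): Middle of the marked rectangle (200 by 110 mm), on the board's top.
- stop (a point): Foot of the middle of the stop bar's face that the case meets, on the board's top. The fixed aluminium bar is 120 mm long (board y), 16 mm thick, 18 mm high, face square to board x at x = +120 mm.
- dust_blower: Loose black rubber dust blower, upright, 50 mm across, 98 mm high, origin at the centre of its underside, on the worktop beyond the board as seen from the robot. Leave alone.
- pot: Loose low round parts pot, 42 mm across, 20 mm high, origin at the centre of its underside, on the worktop beyond the board. Leave alone.
- eye_loupe: Loose black eye loupe, 36 mm across, 30 mm high, origin at the centre of its underside, on the worktop on the robot's side of the board. Leave alone.

How it is judged:
By the outcome, as a careful person would: the job done as asked, in the order asked, and still so for the second after the job is handed in, with the robot touching nothing.
It also fails if it takes over 42 s, if anything falls off the work surface, if the arm or the gripper's body presses on something with over 40 N, if the wrist force passes 120 N, or if a joint passes its speed limit or range.

## Working session

There is one attempt and no reset: what is moved stays moved. The work goes in short steps, Python scripts to look and compute and a tool call to move; the robot and the scene stay as the last step left them, time stands still between calls to the robot, and variables do not carry over. Pictures are saved under pics/ and viewed, at most 10 in all, crops included, and the job is handed in when it is done.

Besides the shell and the picture viewer there is one more tool, called after "Emit:" by a JSON object that holds its "method" and its "body", one argument or row to a line. arm_command: Moves the arm, as the interface text tells. Its arguments: {"type":"object","properties":{"motion":{"type":"array"},"newtons":{"type":"number"}},"required":["motion"]}

```bash
mkdir -p pics; cat > h.py <<'E'
import numpy as np, cv2
from rig import readout, optics, order
def cam(n):
    p=optics.camera_params(n); im,d=optics.camera(n); return im,d,p
def pts(d,p):
    K=np.array(p["intrinsics"]);T=np.linalg.inv(np.array(p["world_to_cam"]))
    v,u=np.mgrid[:d.shape[0],:d.shape[1]]
    c=np.stack([(u-K[0,2])/K[0,0]*d,-(v-K[1,2])/K[1,1]*d,-d],-1)
    return c@T[:3,:3].T+T[:3,3]
E
python3 - <<'E'
from h import *
for n in("side","top"):
    im,d,p=cam(n); cv2.imwrite(f"pics/{n}0.png",im[:,:,::-1]); np.savez(f"{n}0.npz",im=im,d=d,P=pts(d,p))
    print(n,{k:np.round(v,2).tolist() if not isinstance(v,str) else v for k,v in p.items()})
s=readout.read_state();print(s["tool_pos"],s["tool_rot"],s["width"],s["time"],s["force"])
E
```

```text
side {'intrinsics': [[477.1, 0.0, 253.56], [0.0, 477.1, 187.88], [0.0, 0.0, 1.0]], 'world_to_cam': [[-0.9, -0.43, 0.02, 357.34], [0.23, -0.44, 0.87, -307.93], [-0.37, 0.79, 0.49, -583.93], [0.0, 0.0, 0.0, 1.0]]}
top {'intrinsics': [[370.92, 0.0, 258.09], [0.0, 370.92, 191.63], [0.0, 0.0, 1.0]], 'world_to_cam': [[0.03, -1.0, -0.0, -222.28], [0.99, 0.02, 0.11, -495.11], [-0.11, -0.01, 0.99, -912.36], [0.0, 0.0, 0.0, 1.0]]}
[ 205.20042008 -589.787477    230.32513151] [ 3.13959122e+00 -1.26019865e-04 -2.80693951e+00] 1.0005340710389141 0.1 [ 1.09079417 -0.98264146 -0.08903855]
```

View pics/side0.png

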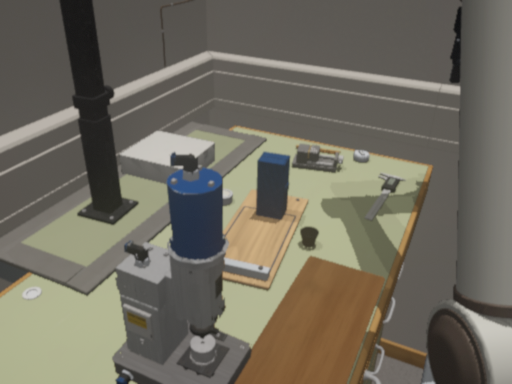

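View pics/top0.png

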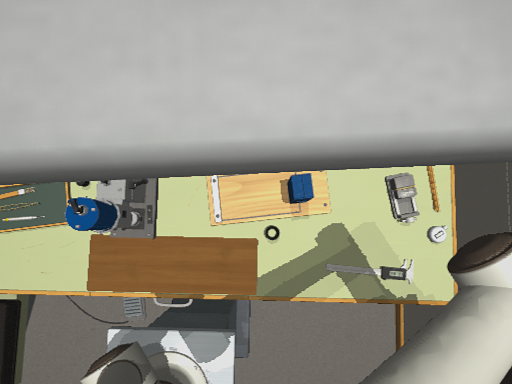

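The side view shows the dark blue case standing at about (272,185), the board running down to the stop bar at about (245,266), the loupe at (309,235) and the pot at (224,197). In the top view the case is at about (301,188), the bar at (216,198) and the loupe at (272,232). A brown shelf covers (90–257, 236–293) and a grey overhead object covers the far side.

```bash
python3 - <<'E'
from h import *
S=np.load("side0.npz");T=np.load("top0.npz")
def q(N,u,v): return np.round(N["P"][v,u]).tolist()
for n,u,v in [("shelf",180,265),("shelf r",250,240),("shelf tr",255,238),("gray",256,100),("grayedge",300,155),("caseTop",302,184),("bar",216,198),("loupe",272,226),("board",260,195),("machine",92,214),("vise",403,195),("table",350,220),("machcorner",150,190)]: print("top",n,q(T,u,v))
for n,u,v in [("black col",98,150),("white box",165,155),("pot",225,196),("case",275,185),("shelf",330,300),("bluecyl",195,210),("blower",188,165),("vise",315,158)]: print("side",n,q(S,u,v))
# case: blue mask
for nm,N in(("top",T),("side",S)):
    hsv=cv2.cvtColor(N["im"],cv2.COLOR_RGB2HSV); P=N["P"]
    m=(hsv[...,0]>95)&(hsv[...,0]<125)&(hsv[...,1]>100)&(P[...,2]>15)&(P[...,2]<150)&(abs(P[...,1]+330)<150)&(P[...,0]>400)
    X=P[m];print(nm,m.sum(),np.percentile(X,[1,50,99],axis=0).round())
    t=m&(P[...,2]>120)
    if nm=="top":
        X=P[m&(P[...,2]>125)];r=cv2.minAreaRect(X[:,:2].astype(np.float32));print("top face",r,cv2.boxPoints(r).round(),X[:,2].mean())
    # bar: grey, z 18-32
    b=(hsv[...,1]<60)&(hsv[...,2]>120)&(P[...,2]>19)&(P[...,2]<33)&(abs(P[...,1]+190)<80)&(P[...,0]>400)
    n,l,st,c=cv2.connectedComponentsWithStats(b.astype(np.uint8))
    if n>1:
        k=1+st[1:,4].argmax();X=P[l==k];r=cv2.minAreaRect(X[:,:2].astype(np.float32));print("bar",st[k],r,cv2.boxPoints(r).round(),X[:,2].mean())
    # board: wood colour
    w=(hsv[...,0]>8)&(hsv[...,0]<24)&(hsv[...,1]>70)&(P[...,2]>3)&(P[...,2]<14)&(P[...,0]>400)&(P[...,0]<700)&(P[...,1]<-100)&(P[...,1]>-500)
    n,l,st,c=cv2.connectedComponentsWithStats(w.astype(np.uint8));k=1+st[1:,4].argmax();X=P[l==k]
    r=cv2.minAreaRect(X[:,:2].astype(np.float32));print("board",st[k],r,cv2.boxPoints(r).round(),X[:,2].mean())
E
python3 -c "
import cv2
a=cv2.imread('pics/top0.png')[155:255,190:350];b=cv2.imread('pics/side0.png')[140:290,190:340]
a=cv2.resize(a,(800,500),interpolation=cv2.INTER_CUBIC);cv2.imwrite('pics/topc.png',a)"
```

```text
top shelf [311.0, -17.0, 7.0]
top shelf r [378.0, -192.0, 6.0]
top shelf tr [384.0, -205.0, 4.0]
top gray [420.0, -214.0, 907.0]
top grayedge [413.0, -221.0, 903.0]
top caseTop [509.0, -308.0, 135.0]
top bar [482.0, -104.0, 24.0]
top loupe [415.0, -247.0, 28.0]
top board [494.0, -215.0, 9.0]
top machine [424.0, 81.0, 304.0]
top vise [499.0, -569.0, 42.0]
top table [436.0, -448.0, -0.0]
top machcorner [498.0, 63.0, 29.0]
side black col [792.0, -134.0, 161.0]
side white box [793.0, -342.0, 63.0]
side pot [612.0, -303.0, 21.0]
side case [490.0, -288.0, 87.0]
side shelf [311.0, -111.0, 5.0]
side bluecyl [411.0, 124.0, 282.0]
side blower [429.0, 105.0, 322.0]
side vise [494.0, -551.0, 34.0]
top 606 [[ 474. -330.   25.]
 [ 500. -304.  136.]
 [ 531. -284.  140.]]
top face ((503.38629150390625, -308.0438537597656), (54.3187141418457, 42.14727020263672), 7.789343357086182) [[ 474. -291.]
 [ 479. -333.]
 [ 533. -325.]
 [ 527. -283.]] 136.60346428014208
bar [218 207   4  15  47] ((441.50067138671875, -114.16029357910156), (35.25547790527344, 7.958430290222168), 3.1889898777008057) [[ 424. -111.]
 [ 424. -119.]
 [ 459. -117.]
 [ 459. -109.]] 26.61284248885887
board [ 215  170  116   55 3838] ((494.8070983886719, -241.52642822265625), (122.49514770507812, 297.47625732421875), 7.620340824127197) [[ 414. -102.]
 [ 454. -397.]
 [ 575. -381.]
 [ 536.  -86.]] 8.801940387717124
side 229 [[ 476. -323.  135.]
 [ 500. -302.  137.]
 [ 527. -284.  139.]]
bar [248 263  22   9  49] ((442.72174072265625, -113.15721130371094), (39.71234130859375, 7.037736415863037), 1.5340930223464966) [[ 423. -110.]
 [ 423. -117.]
 [ 463. -116.]
 [ 462. -109.]] 26.565833314581727
board [ 223  190   85   96 3681] ((499.5652770996094, -239.5062255859375), (133.98765563964844, 296.818359375), 7.31248664855957) [[ 414. -101.]
 [ 452. -395.]
 [ 585. -378.]
 [ 547.  -84.]] 8.896847950800547
```

View pics/topc.png

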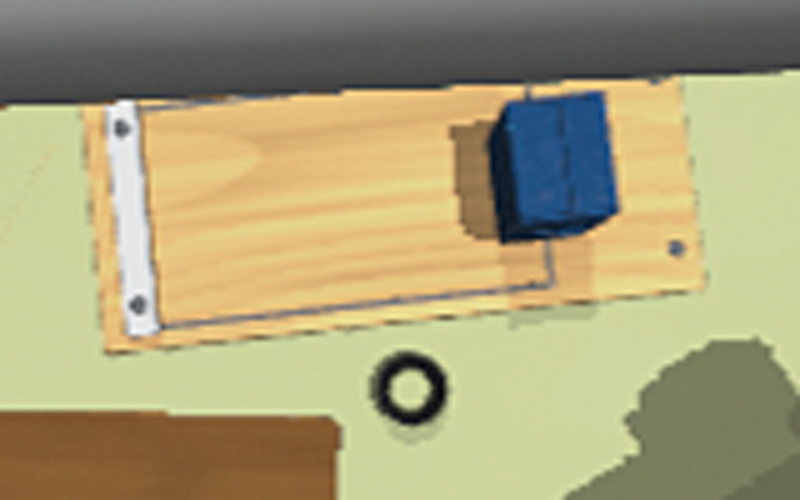

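In the crop, the case's top face is at (555,160), the bar at (130,220), the near line at y≈290–325 and the loupe at (410,388). From depth, the board's x axis points at about 97.4° with its origin near (498,-228). The case stands at about board (-80, 5) and is aligned to within about 1°. I'll move behind its lid face.

Emit:
{"method": "arm_command", "body": {
  "motion": [
    {"gripper":0.03,"delta_pos":[-0.02,0.006,0],"dr":[0,0,-8]},
    {"gripper":0.03,"delta_pos":[-0.055,0.016,0],"dr":[0,0,-16]},
    {"gripper":0.03,"delta_pos":[-0.09,0.027,0],"dr":[0,0,-24]},
    {"gripper":0.03,"delta_pos":[-0.125,0.038,0],"dr":[0,0,-32]},
    {"gripper":0.03,"delta_pos":[-0.16,0.048,0],"dr":[0,0,-40]},
    {"gripper":0.03,"delta_pos":[-0.195,0.059,0],"dr":[0,0,-48]},
    {"gripper":0.03,"delta_pos":[-0.225,0.068,0],"dr":[0,0,-56]},
    {"gripper":0.03,"delta_pos":[-0.24,0.073,0],"dr":[0,0,-64]}
  ]
}}

```text
time: 0.9
tool_pos: [409.8, -440.7, 230.7]
tool_rot: [3.141, 0.001, -1.682]
force: [-0.9, 0.1, -0.4]
width: 0.352
grasp_force: 0.0
```

Emit:
{"method": "arm_command", "body": {
  "motion": [
    {"gripper":0.03,"delta_pos":[-0.022,-0.023,0],"dr":[0,0,-3.5]},
    {"gripper":0.03,"delta_pos":[-0.044,-0.047,0],"dr":[0,0,-7]},
    {"gripper":0.03,"delta_pos":[-0.066,-0.07,0],"dr":[0,0,-10.6]},
    {"gripper":0.03,"delta_pos":[-0.087,-0.093,0.02],"dr":[0,0,-14.2]},
    {"gripper":0.03,"delta_pos":[-0.087,-0.093,0.055],"dr":[0,0,-14.2]},
    {"gripper":0.03,"delta_pos":[-0.087,-0.093,0.09],"dr":[0,0,-14.2]},
    {"gripper":0.03,"delta_pos":[-0.087,-0.093,0.113],"dr":[0,0,-14.2]},
    {"gripper":0.03,"delta_pos":[-0.087,-0.093,0.113],"dr":[0,0,-14.2]}
  ]
}}

```text
time: 1.7
tool_pos: [508.1, -365.6, 113.7]
tool_rot: [3.134, 0.006, -1.443]
force: [-0.3, 0.0, -0.8]
width: 0.355
grasp_force: 0.0
```

```bash
python3 - <<'E'
from h import *
im,d,p=cam("side");im2,d2,p2=cam("top")
a=cv2.resize(im[130:290,190:350],(400,400));b=cv2.resize(im2[155:255,240:340],(400,400))
cv2.imwrite("pics/pre.png",np.hstack([a,b])[:,:,::-1])
s=readout.read_state();print(s["tool_pos"],s["tool_rot"],s["width"],s["time"],s["force"])
E
```

```text
[ 510.89743331 -367.37674193  118.45968291] [ 3.14096539e+00 -2.82490950e-04 -1.44158822e+00] 0.3529049010778028 1.8 [ 0.78838936 -1.59122032  0.3559239 ]
```

View pics/pre.png

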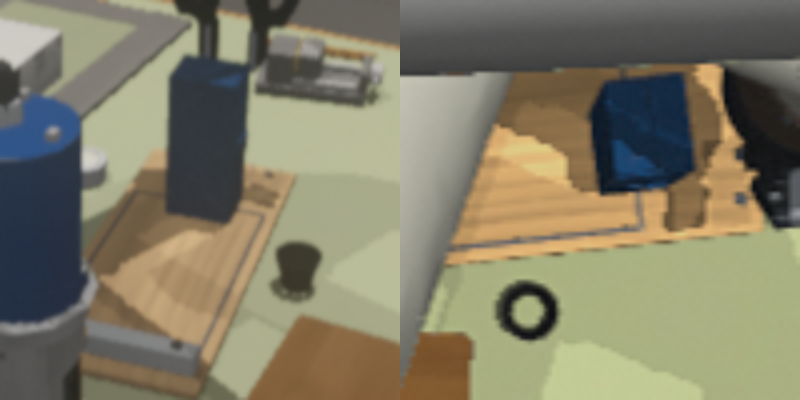

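The left half shows the fingers at (210–260, 20) just behind the standing case at (207,140), and the path to the stop is clear. Tool −x is now the board's +x, so I'll push slowly up high.

Emit:
{"method": "arm_command", "body": {
  "motion": [
    {"gripper":0.03,"delta_pos":[-0.006,0,0],"dr":[0,0,0]},
    {"gripper":0.03,"delta_pos":[-0.013,0,0],"dr":[0,0,0]},
    {"gripper":0.03,"delta_pos":[-0.02,0,0],"dr":[0,0,0]},
    {"gripper":0.03,"delta_pos":[-0.025,0,0],"dr":[0,0,0]},
    {"gripper":0.03,"delta_pos":[-0.03,0,0],"dr":[0,0,0]},
    {"gripper":0.03,"delta_pos":[-0.035,0,0],"dr":[0,0,0]},
    {"gripper":0.03,"delta_pos":[-0.04,0,0],"dr":[0,0,0]},
    {"gripper":0.03,"delta_pos":[-0.045,0,0],"dr":[0,0,0]}
  ]
}}

```text
time: 2.6
tool_pos: [504.9, -322.1, 118.3]
tool_rot: [-3.142, 0.0, -1.442]
force: [-0.3, -0.6, -0.0]
width: 0.351
grasp_force: 0.1
```

```bash
python3 - <<'E'
from h import *
im,d,p=cam("side");im2,d2,p2=cam("top")
a=cv2.resize(im[130:290,190:350],(400,400));b=cv2.resize(im2[155:255,240:340],(400,400))
cv2.imwrite("pics/tip.png",np.hstack([a,b])[:,:,::-1])
s=readout.read_state();print(s["tool_pos"],s["tool_rot"],s["width"],s["time"],s["force"])
E
```

```text
[ 504.74925736 -321.78090255  118.17340961] [ 3.14113227e+00  4.81466048e-04 -1.44144218e+00] 0.35061492638684727 2.7 [ 0.77070718  0.22840945 -0.67288845]
```

View pics/tip.png

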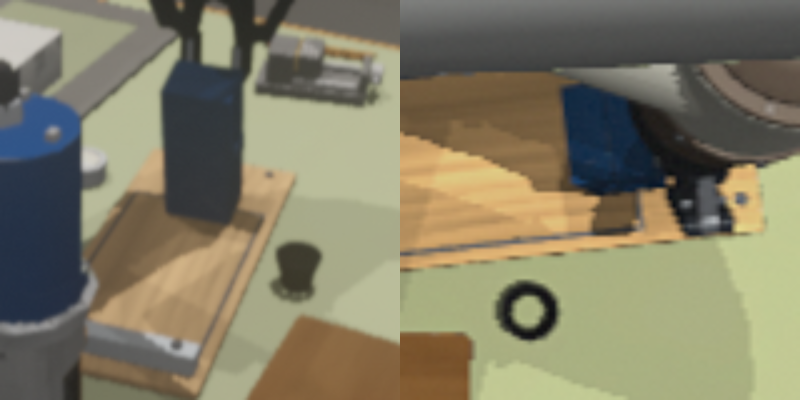

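The case leans slightly, with its top moved to (200,80), and its foot at (200,215) hasn't slid. I'll keep pushing.

Emit:
{"method": "arm_command", "body": {
  "motion": [
    {"gripper":0.03,"delta_pos":[-0.005,0,0],"dr":[0,0,0]},
    {"gripper":0.03,"delta_pos":[-0.01,0,0],"dr":[0,0,0]},
    {"gripper":0.03,"delta_pos":[-0.015,0,0],"dr":[0,0,0]},
    {"gripper":0.03,"delta_pos":[-0.02,0,0],"dr":[0,0,0]},
    {"gripper":0.03,"delta_pos":[-0.025,0,0],"dr":[0,0,0]},
    {"gripper":0.03,"delta_pos":[-0.03,0,0],"dr":[0,0,0]},
    {"gripper":0.03,"delta_pos":[-0.03,0,0],"dr":[0,0,0]},
    {"gripper":0.03,"delta_pos":[-0.03,0,0],"dr":[0,0,0]}
  ]
}}

```text
time: 3.5
tool_pos: [501.2, -292.6, 118.4]
tool_rot: [-3.141, -0.0, -1.442]
force: [0.1, -0.8, -0.2]
width: 0.352
grasp_force: 0.0
```

```bash
python3 - <<'E'
from h import *
im,d,p=cam("side");im2,d2,p2=cam("top")
a=cv2.resize(im[130:290,190:350],(400,400));b=cv2.resize(im2[155:255,240:340],(400,400))
cv2.imwrite("pics/tip2.png",np.hstack([a,b])[:,:,::-1])
s=readout.read_state();print(s["tool_pos"],s["tool_rot"],s["width"],s["time"],s["force"])
E
```

```text
[ 501.16434626 -292.84526051  118.34510449] [-3.14151189e+00 -9.54108912e-05 -1.44203641e+00] 0.3511136285628077 3.6 [ 0.17455231  0.9252999  -0.37851846]
```

View pics/tip2.png

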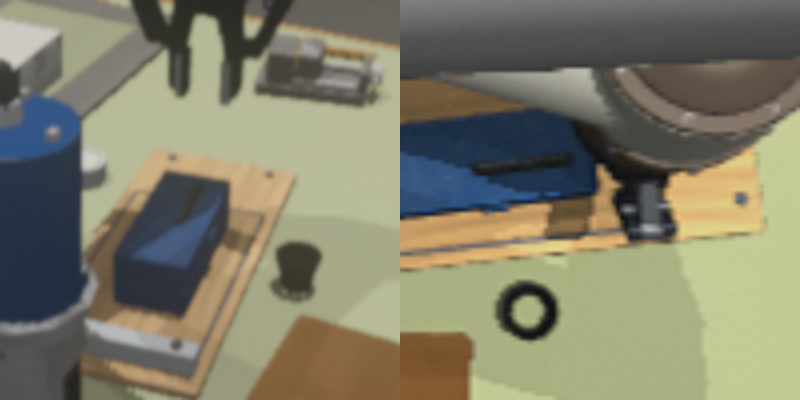

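The case has come down on its base with the lid up at (170,245), inside the lines and short of the stop. I'll back off, go down low and measure it.

Emit:
{"method": "arm_command", "body": {
  "motion": [
    {"gripper":0.03,"delta_pos":[0.02,0,0],"dr":[0,0,0]},
    {"gripper":0.03,"delta_pos":[0.04,0,0],"dr":[0,0,0]},
    {"gripper":0.03,"delta_pos":[0.055,0,0.01],"dr":[0,0,0]},
    {"gripper":0.03,"delta_pos":[0.055,0,0.035],"dr":[0,0,0]},
    {"gripper":0.03,"delta_pos":[0.055,0,0.06],"dr":[0,0,0]},
    {"gripper":0.03,"delta_pos":[0.055,0,0.08],"dr":[0,0,0]},
    {"gripper":0.03,"delta_pos":[0.055,0,0.09],"dr":[0,0,0]},
    {"gripper":0.03,"delta_pos":[0.055,0,0.09],"dr":[0,0,0]}
  ]
}}

```text
time: 4.4
tool_pos: [507.0, -347.0, 26.2]
tool_rot: [3.138, 0.002, -1.442]
force: [-1.1, 0.8, 1.2]
width: 0.35
grasp_force: 0.0
```

```bash
cat > m.py <<'E'
from h import *
import sys
u=np.array([-.129,.992]);v=np.array([-.992,-.129]);O=np.array([497.9,-227.8])
out=[]
for n in("side","top"):
    im,d,p=cam(n);P=pts(d,p);hsv=cv2.cvtColor(im,cv2.COLOR_RGB2HSV)
    B=np.dstack([(P[...,:2]-O)@u,(P[...,:2]-O)@v])
    m=(P[...,2]>44)&(P[...,2]<60)&(B[...,0]>-85)&(B[...,0]<135)&(abs(B[...,1])<60)&(hsv[...,2]<200)
    q=(B[m]).astype(np.float32);r=cv2.minAreaRect(q);print(n,m.sum(),np.round(cv2.boxPoints(r),1).tolist(),"size",np.round(r[1],1),"ang",round(r[2],1),"z",P[m][:,2].mean().round(1))
    out.append(cv2.resize(im[130:290,190:350] if n=="side" else im2 if 0 else im[155:255,200:300],(400,400)))
cv2.imwrite(f"pics/{sys.argv[1]}.png",np.hstack(out)[:,:,::-1])
s=readout.read_state();print(s["tool_pos"],s["tool_rot"],s["width"],s["time"],s["force"])
print("tcp board",(s["tool_pos"][:2]-O)@u,(s["tool_pos"][:2]-O)@v)
E
python3 m.py low
```

```text
side 1246 [[-57.900001525878906, 35.099998474121094], [-56.400001525878906, -25.0], [74.4000015258789, -21.600000381469727], [72.80000305175781, 38.5]] size [130.8  60.1] ang 1.5 z 53.1
top 871 [[-57.79999923706055, 34.599998474121094], [-56.29999923706055, -24.200000762939453], [49.900001525878906, -21.399999618530273], [48.400001525878906, 37.29999923706055]] size [106.3  58.8] ang 1.5 z 53.7
[ 508.63303035 -347.63339602   28.66516396] [-3.14106808e+00 -5.92627682e-04 -1.44173018e+00] 0.3517008889889538 4.5 [ 1.01551295 -0.30518083  0.39396134]
tcp board -120.2592897691929 4.811341983458588
```

View pics/low.png

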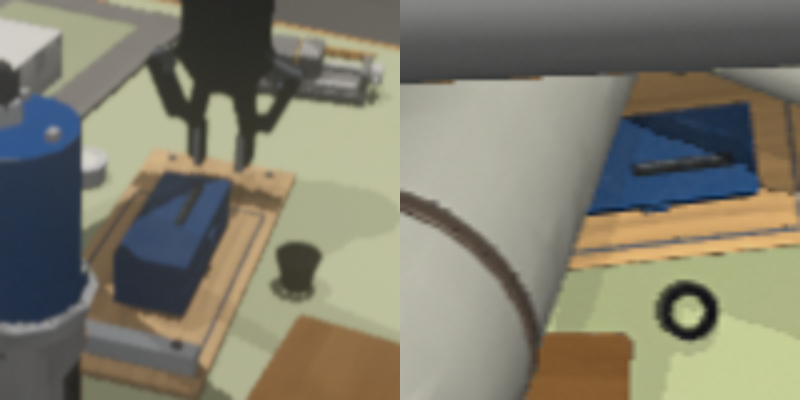

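The case lies at board x −57 to 73, y centre about 6.7, yawed about 1.5°. The fingers sit behind its end at (220,155). I'll push it along the board slowly.

Emit:
{"method": "arm_command", "body": {
  "motion": [
    {"gripper":0.03,"delta_pos":[-0.015,0.002,0.006],"dr":[0,0,0]},
    {"gripper":0.03,"delta_pos":[-0.03,0.002,0.006],"dr":[0,0,0]},
    {"gripper":0.03,"delta_pos":[-0.042,0.002,0.006],"dr":[0,0,0]},
    {"gripper":0.03,"delta_pos":[-0.05,0.002,0.006],"dr":[0,0,0]},
    {"gripper":0.03,"delta_pos":[-0.056,0.002,0.006],"dr":[0,0,0]},
    {"gripper":0.03,"delta_pos":[-0.062,0.002,0.006],"dr":[0,0,0]},
    {"gripper":0.03,"delta_pos":[-0.068,0.002,0.006],"dr":[0,0,0]},
    {"gripper":0.03,"delta_pos":[-0.074,0.002,0.006],"dr":[0,0,0]}
  ]
}}

```text
time: 5.3
tool_pos: [497.7, -274.4, 23.1]
tool_rot: [-3.139, -0.001, -1.442]
force: [-0.4, -2.9, 2.3]
width: 0.352
grasp_force: 1.8
```

Emit:
{"method": "arm_command", "body": {
  "motion": [
    {"gripper":0.03,"delta_pos":[-0.005,0,0],"dr":[0,0,0]},
    {"gripper":0.03,"delta_pos":[-0.01,0,0],"dr":[0,0,0]},
    {"gripper":0.03,"delta_pos":[-0.014,0,0],"dr":[0,0,0]},
    {"gripper":0.03,"delta_pos":[-0.017,0,0],"dr":[0,0,0]},
    {"gripper":0.03,"delta_pos":[-0.019,0,0],"dr":[0,0,0]},
    {"gripper":0.03,"delta_pos":[-0.021,0,0],"dr":[0,0,0]}
  ]
}}

```text
time: 5.9
tool_pos: [493.9, -253.2, 22.3]
tool_rot: [3.141, -0.0, -1.442]
force: [0.2, -3.8, 3.2]
width: 0.355
grasp_force: 1.9
```

```bash
python3 m.py push1
```

```text
side 1465 [[-35.099998474121094, -22.200000762939453], [116.9000015258789, -24.5], [117.80000305175781, 34.70000076293945], [-34.20000076293945, 37.0]] size [ 59.2 152. ] ang 89.1 z 53.1
top 684 [[-11.699999809265137, -6.5], [112.69999694824219, -18.700000762939453], [117.5, 30.600000381469727], [-6.900000095367432, 42.79999923706055]] size [ 49.6 125. ] ang 84.4 z 53.6
[ 493.82648373 -252.9852193    22.16550071] [ 3.14138894e+00  3.78143842e-04 -1.44202688e+00] 0.34971001281156444 6.0 [ 0.51182769 -2.49276425  1.03713228]
tcp board -24.458253948893248 7.289821433276395
```

The front is 3–4 mm short. I'll creep in until the stop takes the load.

Emit:
{"method": "arm_command", "body": {
  "motion": [
    {"gripper":0.03,"delta_pos":[-0.001,0,0],"dr":[0,0,0]},
    {"gripper":0.03,"delta_pos":[-0.002,0,0],"dr":[0,0,0]},
    {"gripper":0.03,"delta_pos":[-0.003,0,0],"dr":[0,0,0]},
    {"gripper":0.03,"delta_pos":[-0.003,0,0],"dr":[0,0,0]}
  ]
}}

```text
time: 6.4
tool_pos: [493.3, -250.1, 22.1]
tool_rot: [3.141, 0.0, -1.442]
force: [0.1, -1.9, 2.4]
width: 0.352
grasp_force: 1.1
```

Emit:
{"method": "arm_command", "body": {
  "motion": [
    {"gripper":0.03,"delta_pos":[-0.001,0,0],"dr":[0,0,0]},
    {"gripper":0.03,"delta_pos":[-0.001,0,0],"dr":[0,0,0]}
  ]
}}

```text
time: 6.6
tool_pos: [493.7, -249.9, 22.2]
tool_rot: [-3.141, -0.001, -1.441]
force: [1.1, -5.2, -0.4]
width: 0.345
grasp_force: 2.9
```

Emit:
{"method": "arm_command", "body": {
  "motion": [
    {"gripper":0.03,"delta_pos":[-0.001,0,0],"dr":[0,0,0]},
    {"gripper":0.03,"delta_pos":[-0.001,0,0],"dr":[0,0,0]}
  ]
}}

```text
time: 6.8
tool_pos: [493.8, -249.7, 22.5]
tool_rot: [-3.141, -0.002, -1.441]
force: [1.9, -9.4, -0.0]
width: 0.352
grasp_force: 4.8
```

Emit:
{"method": "arm_command", "body": {
  "motion": [
    {"gripper":0.03,"delta_pos":[-0.001,0,0],"dr":[0,0,0]},
    {"gripper":0.03,"delta_pos":[-0.001,0,0],"dr":[0,0,0]}
  ]
}}

```text
time: 7.0
tool_pos: [493.9, -249.7, 22.8]
tool_rot: [-3.14, -0.003, -1.44]
force: [1.1, -13.5, 0.1]
width: 0.352
grasp_force: 6.8
```

The case is firmly on the stop at about 13 N. To let the bar square it, I'll back off, shut the fingers and press once more on the middle.

Emit:
{"method": "arm_command", "body": {
  "motion": [
    {"gripper":0.03,"delta_pos":[0.006,0,0],"dr":[0,0,0]},
    {"gripper":0.03,"delta_pos":[0.015,0,0],"dr":[0,0,0]},
    {"gripper":0.0,"delta_pos":[0.015,0,0],"dr":[0,0,0]},
    {"gripper":0.0,"delta_pos":[0.015,0,0],"dr":[0,0,0]},
    {"gripper":0.0,"delta_pos":[0.015,0,0],"dr":[0,0,0]},
    {"gripper":0.0,"delta_pos":[0.015,0,0],"dr":[0,0,0]},
    {"gripper":0.0,"delta_pos":[0.015,0,0],"dr":[0,0,0]}
  ]
}}

```text
time: 7.7
tool_pos: [495.1, -262.0, 22.3]
tool_rot: [3.141, 0.0, -1.442]
force: [-0.5, -0.4, 0.1]
width: -0.001
grasp_force: 0.0
```

Emit:
{"method": "arm_command", "body": {
  "motion": [
    {"gripper":0.0,"delta_pos":[-0.005,0,0],"dr":[0,0,0]},
    {"gripper":0.0,"delta_pos":[-0.009,0,0],"dr":[0,0,0]},
    {"gripper":0.0,"delta_pos":[-0.011,0,0],"dr":[0,0,0]},
    {"gripper":0.0,"delta_pos":[-0.013,0,0],"dr":[0,0,0]},
    {"gripper":0.0,"delta_pos":[-0.0145,0,0],"dr":[0,0,0]},
    {"gripper":0.0,"delta_pos":[-0.0155,0,0],"dr":[0,0,0]},
    {"gripper":0.0,"delta_pos":[-0.0155,0,0],"dr":[0,0,0]}
  ]
}}

```text
time: 8.4
tool_pos: [494.1, -249.7, 23.2]
tool_rot: [-3.14, -0.004, -1.441]
force: [-0.4, -14.0, -0.4]
width: -0.002
grasp_force: 6.6
```

Next I'll retreat clear, first back and then up, and check.

Emit:
{"method": "arm_command", "body": {
  "motion": [
    {"gripper":0.0,"delta_pos":[0.004,0,0],"dr":[0,0,0]},
    {"gripper":0.0,"delta_pos":[0.02,0,0],"dr":[0,0,0]},
    {"gripper":0.0,"delta_pos":[0.05,0,0],"dr":[0,0,0]},
    {"gripper":0.0,"delta_pos":[0.09,0,-0.02],"dr":[0,0,0]},
    {"gripper":0.0,"delta_pos":[0.13,0,-0.05],"dr":[0,0,0]},
    {"gripper":0.0,"delta_pos":[0.17,0,-0.08],"dr":[0,0,0]},
    {"gripper":0.0,"delta_pos":[0.21,0,-0.1],"dr":[0,0,0]},
    {"gripper":0.0,"delta_pos":[0.25,0,-0.12],"dr":[0,0,0]}
  ]
}}

```text
time: 9.2
tool_pos: [525.2, -497.0, 143.7]
tool_rot: [-3.141, -0.0, -1.442]
force: [0.9, 0.0, -0.3]
width: 0.002
grasp_force: 0.0
```

```bash
python3 m.py final; python3 - <<'E'
from h import *
im,_,_=cam("side");cv2.imwrite("pics/fin.png",cv2.resize(im[185:285,205:315],(770,700),interpolation=cv2.INTER_CUBIC)[:600,:,::-1])
E
```

```text
side 1409 [[-11.899999618530273, -23.399999618530273], [120.0, -24.100000381469727], [120.30000305175781, 34.5], [-11.600000381469727, 35.20000076293945]] size [ 58.6 131.8] ang 89.7 z 53.1
top 878 [[-4.300000190734863, 34.29999923706055], [-4.199999809265137, -23.700000762939453], [116.69999694824219, -23.5], [116.5, 34.5]] size [120.8  58. ] ang 0.1 z 53.7
[ 526.08487271 -501.10006275  145.3020959 ] [-3.13651017 -0.0063065  -1.44594256] -0.001451938762214626 9.3 [-0.79356632  0.4901199   0.04323111]
tcp board -274.74951082369824 7.296314361379164
```

View pics/fin.png

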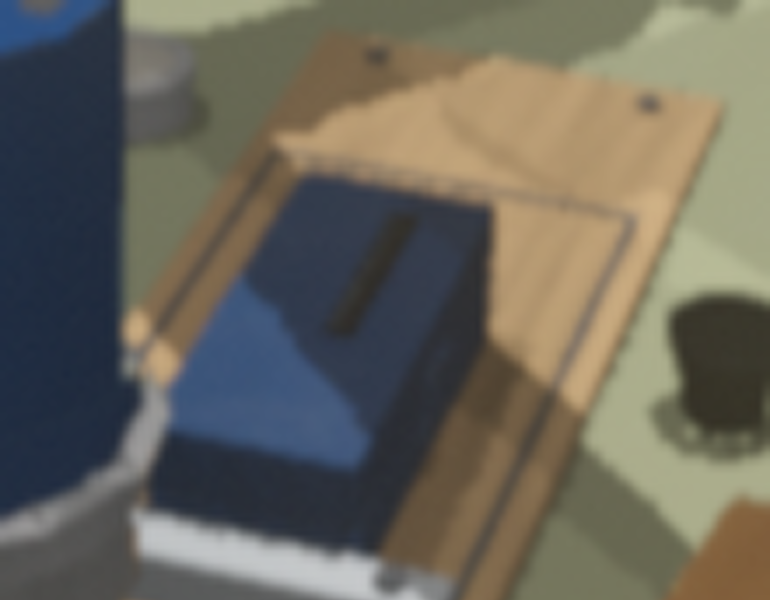

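View pics/final.png

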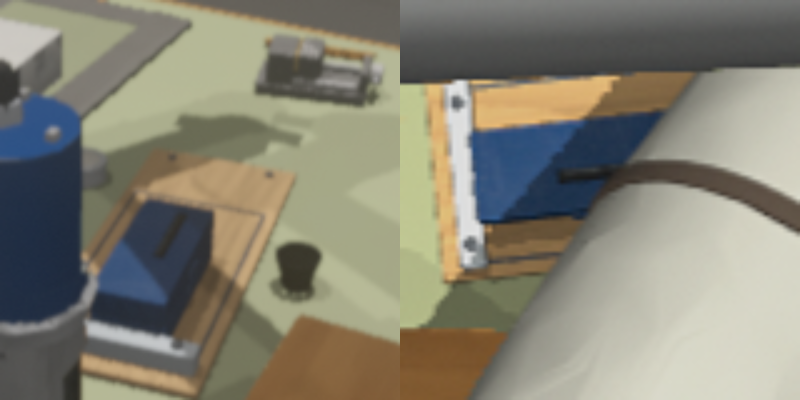

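The case lies lid up with its end against the bar: (140–380, 530) in the close-up, and flush along (473,130–220) in the top view. It is inside the lines, and the loupe and pot haven't moved. I'll hand in.

```bash
python3 -c "
from rig import order
print(order.sign_off())"
```

```text
the job is handed in; nothing more can be done
None
```

I tipped the case onto its base, lid up, and pushed it flush against the stop bar inside the lines. The loupe and pot stayed where they were (the dust blower was out of camera view), and I handed the job in at about 9 s.

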